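# Fix the cage lamp to the shelf and switch it on

### The arm

A 6-joint arm with a two-finger parallel gripper is mounted at the origin on the work surface. World frame = base frame: x ahead of the robot, y to its left, z up, the work surface at z = 0. Lengths are in mm, angles in rad, forces in N, time in s.
With the tool pointing down it reaches from about 275 to 1000 mm from the base axis. Payload 8.4 kg.
Tool frame: the origin (TCP) lies on the mounting face of the last link; the fingertips stand 173 mm ahead of it and the grasp point (between the pads) lies 155 mm ahead of it; z points along the fingers, y is the direction in which the jaws open and shut (so a half turn about z gives the same grasp; the last joint's range is limited). The gripper opens to 85 mm and grips with 20 to 120 N. Pads are 22 mm wide; open, the fingers measure 114 mm over their backs; the gripper's body (76 mm by 85 mm) begins 54 mm behind the grasp point. The pads swing forward as they close: fully open they stand 13 mm farther back than shut.
Start: joints at [-1.265, 0.353, 1.633, -0, 1.155, -0.002], TCP at [189.351, -595.631, 404.681] pointing down, gripper open.
Joint ranges: [-2.63, 2.63], [-0.92, 2.1], [0.06, 2.66], [-1.3, 4.44], [0, 2.69], [-3.02, 3.02]. Speed limits (rad/s): [2.22, 2.22, 2.79, 3.14, 3.14, 3.14].

### API

Orientations are given as [roll, pitch, yaw] about the fixed x, y, z axes, in that order (R = Rz(yaw) Ry(pitch) Rx(roll)).
In Python, from rig import r, grab_frame, spotter gives the robot as it stands.
- The arm moves only by the tool apply_moves, never from a script. Its argument "motion" is text: rows parted by semicolons, each of 5 numbers parted by spaces: the opening, from -1 (shut) to 1 (fully open), then the shift along the tool's x, y, z as a fraction of full scale, then the turn about the tool's z as a fraction of full scale. In form: hand x y z twist; .... A call has 1 to 20 rows; each row is the pose to reach, as a shift and turn from the pose commanded when the call began, along the tool's axes at that moment, turning the shorter way round; what a row does not reach only later rows make up. Full scale, the value 1, is 1 m for a shift and pi rad for a turn. A row lasts 1/12 s, in which the tool goes at most 41.7 mm and 7.16 degrees, less where a joint would pass 70% of its speed; a pose out of reach is approached as far as the arm can. A call with a number of a shift or a turn outside -1 to 1 is refused whole. A call with a gripper value outside its range is refused whole. The fingers move at their own pace and stop on an object; "squeeze" is the grip in N (left out, the last holds). Time passes only in rows, so rows that repeat a pose let the fingers close. It gives the time, the measured TCP pose, the force and the opening at its end, in the units of the state.
- r.sense(): the state, without advancing time (a new reading comes with each control period).
- grab_frame(name): name is "scene" or "top" or "wrist"; returns a dict with "img" (384x512x3 uint8, red, green, blue), "fx", "fy", "cx", "cy" (pixels), "R" (3x3) and "t" (3): a world point X has camera coordinates R X + t. Camera axes: x right, y down, z forward; pixel columns grow to the right and rows downward; lengths in mm; the calibration is good to about 2 mm. A picture is of the moment at which its call begins. There is no depth.
- r.sign_off(): hands the job in, once; it reports no verdict.
Trained networks look in the newest picture that a camera, given by its name, has taken for a name from the list of things; names that differ only in an ending like _2 or _b are one class to them, and where a whole thing is asked for, a point or a joint stands for the part that bears it (a point fixed in the world has none). Each returns a list of dicts, best first, with "conf" (0 to 1); they miss things now and then, are a little off and sometimes report something else, mostly with a low value. They report only what shows in the picture. A call takes as long as a camera call.
- spotter.boxes_of(query, camera): "point" ([x, y, z] in mm, in world coordinates, good to about 4 mm: the middle of the surface that is visible of it).
- spotter.place_of(query, camera): "point" ([x, y, z] in mm, in world coordinates, good to about 4 mm: a listed point, or the origin of a listed thing).
The state is a dict: "clock": time; "qpos": joint angles; "qvel": joint speeds; "joint_efforts": joint torques, N m; "eef_pos": TCP position; "tcp_rot": TCP orientation; "contact_force": force on the tool from outside, world axes, zero at the start; "wrist_torque": the same for the moment, N m; "opening": opening from 0.0 (shut) to 1.0 (fully open).
Only numpy, scipy, OpenCV 4.12 (cv2) and the standard library are available. Lean on these libraries where they do the work, as an engineer would, in place of code of your own. Each camera call takes 0.05 s, during which the arm holds its last target.

### The job

Fit the lamp by the budgie cage: slide its white base towards the back of the slot until it is fully home, then tighten the hand nut underneath the shelf until it is snug - firm, but not so hard that it crushes the MDF - and then put the toggle switch on the base over to on. Leave the other things on the table and shelf where they are, and let go of everything at the end.

Things in the scene. Friction and masses are not known exactly. Their poses are not given: they have to be found in the camera images.
- shelf: Fixed low MDF shelf on four thin legs: 180 mm deep (x) by 580 mm long (y), board 18 mm thick, underside 170 mm and top 188 mm above the table. Origin at table level under the board's middle; x points from the front edge (robot's side, x = -90 mm) to the back. A slot 14.5 mm wide, open at the front edge, runs 28 mm into the board along +x at y = 0. Legs at y = +-272 mm.
- slot_mouth (a point): Middle of the shelf's front edge, on its top face, where the slot opens (shelf x -90, y 0, z 188 mm). Axes as the shelf's.
- lamp_base (a point): Centre, half-way up, of the lamp's white base: a block 110 mm deep (x, to its back), 130 mm wide (y), 26 mm high, standing loose on the shelf; the lamp weighs about 1.1 kg and slides under 5 to 16 N. It starts 8 to 15 mm short of home; home, its front face is flush with the shelf's front edge. A 12 mm post rises 345 mm from 28 mm behind, 36 mm right (-y) of this point, its shade farther back.
- lamp_stud (a point): On the upright stud axis, 18 mm behind the base's front face, at the level of the shelf's top. Axes as the base's. Here a neck 20 mm long by 12 mm wide under the base runs in the slot and keeps the base from turning. Fully home the neck stops at the slot's end and this point is 18 mm behind the shelf's front edge (shelf x = -72 mm).
- nut_hub (a point): Centre of the orange hand nut on the stud under the shelf, on the stud axis and level with its four arms, which point along this point's +x, +y, -x and -y: round bars 10 mm thick (13 mm ball ends) that reach 58 mm from the axis, so those near the front stick out in front of the shelf. The hub is 26 mm thick. The arms lie 22 mm below the washer's upper face, 22 to 26 mm below the shelf's underside.
- nut: The hand nut; origin on its axis at the washer's upper face. It tightens counter-clockwise seen from above (growing yaw) and rises 16 mm a turn (2.5 mm per rad), 0.6 to 1.4 rad until the washer meets the shelf. The thread drags with a steady 0.20 N m; once the washer bears, each further 0.1 rad adds about 22 N of clamping and 0.055 N m of torque. It stays where it is left.
- washer: Rubber-faced washer, 42 mm across and 4 mm thick, on top of the hand nut; origin at the centre of its upper face, which bears on the shelf's underside. It rises with the nut but does not turn. Snug is a press of 20 to 60 N on the shelf, that is 0.10 to 0.27 rad of nut past first touch; more than 80 N crushes the MDF.
- toggle (a joint): Toggle switch on the lamp base: 0 is off (lever leaning to the front, towards the robot), 0.95 rad is on (leaning to the back). It turns with a light drag (about 1 N at the tip), stays where it is left and stops at both ends.
- toggle_tip (a point): Tip of the black toggle lever (9 mm thick, 32 mm from its pivot) on top of the base, left of its middle. The pivot is 10 mm in front of and 34 mm left (+y) of the base's centre, 3 mm above the base's top. The lever swings about the base's y axis: the tip is 14 mm in front of the pivot when off, 14 mm behind it when on, and about 30 mm above it.
- jar: Bystander: closed glass jar, 76 mm in diameter and 115 mm high, on the shelf; origin at the middle of its underside.
- bowl: Bystander: stainless steel seed bowl, 90 mm in diameter and 35 mm high, on the shelf; origin at the middle of its underside.
- ladder: Bystander: small wooden bird ladder, 220 by 72 by 14 mm, lying on the table; origin at the middle of its underside.
- spoon: Bystander: stainless steel spoon, 190 mm long, lying on the table; origin at the middle of its underside.
- chew_ring: Bystander: green silicone chew ring, 62 mm in diameter and 13 mm high, lying on the table; origin at the middle of its underside.
- tea_glass: Bystander: small tea glass, 58 mm in diameter and 85 mm high, on the table; origin at the middle of its underside.

How it is judged:
By the outcome, as a careful person would: the job done as asked, in the order asked, and still so for the second after the job is handed in, with the robot touching nothing.
It also fails if it takes over 72 s, if anything falls off the work surface, if the arm or the gripper's body presses on something with over 40 N, if the wrist force passes 120 N, or if a joint passes its speed limit or range.

## Working session

There is one attempt and no reset: what is moved stays moved. The work goes in short steps, Python scripts to look and compute and a tool call to move; the robot and the scene stay as the last step left them, time stands still between calls to the robot, and variables do not carry over. Pictures are saved under pics/ and viewed, and the job is handed in when it is done.

Besides the shell and the picture viewer there is one more tool, called after "Emit:" as name(argument=value, ...) on one line, values as JSON. apply_moves: Moves the arm, as the interface text tells. Its arguments: {"type":"object","properties":{"motion":{"type":"string"},"squeeze":{"type":"number"}},"required":["motion"]}

```bash
ls; mkdir -p pics; cat > h.py <<'E'
import numpy as np, cv2
from rig import r, grab_frame, spotter
def save(cam,name):
    f=grab_frame(cam); cv2.imwrite(f'pics/{name}.png',cv2.cvtColor(f['img'],cv2.COLOR_RGB2BGR)); return f
def proj(f,X):
    c=np.array(f['R'])@np.array(X,float)+np.array(f['t']).ravel(); return f['fx']*c[0]/c[2]+f['cx'],f['fy']*c[1]/c[2]+f['cy']
E
python3 - <<'E'
from h import *
s=r.sense(); print({k:np.round(v,3).tolist() for k,v in s.items()})
for c in ['scene','top','wrist']:
    f=save(c,c+'0')
    for n in ['shelf','slot_mouth','lamp_base','lamp_stud','nut_hub','washer','toggle_tip','jar','bowl','ladder','spoon','chew_ring','tea_glass']:
        p=spotter.place_of(n,c)
        print(c,n,[(np.round(q['point']).tolist(),round(q['conf'],2)) for q in p[:2]])
print(r.sense()['clock'])
E
```

```text
pics
{'clock': 0.0, 'qpos': [-1.265, 0.354, 1.634, 0.0, 1.155, -0.002], 'qvel': [0.001, -0.001, 0.001, 0.002, -0.001, 0.001], 'joint_efforts': [-0.002, -60.526, -34.207, -0.0, 0.01, 0.0], 'eef_pos': [189.278, -595.411, 403.958], 'tcp_rot': [-3.14, -0.0, 0.308], 'contact_force': [-0.005, -0.264, -0.01], 'wrist_torque': [-0.036, 0.001, 0.024], 'opening': 1.0}
scene shelf [([575.0, 46.0, 250.0], 0.27)]
scene slot_mouth []
scene lamp_base [([598.0, 9.0, 197.0], 0.58)]
scene lamp_stud [([306.0, 372.0, 1.0], 0.44)]
scene nut_hub []
scene washer []
scene toggle_tip [([578.0, 45.0, 250.0], 0.51)]
scene jar [([684.0, 190.0, 187.0], 0.87)]
scene bowl [([639.0, -209.0, 186.0], 0.88)]
scene ladder [([306.0, 372.0, 3.0], 0.97)]
scene spoon [([319.0, -241.0, -0.0], 0.82)]
scene chew_ring []
scene tea_glass [([496.0, 473.0, 2.0], 0.65)]
top shelf [([562.0, 11.0, 170.0], 0.63), ([320.0, -240.0, -1.0], 0.29)]
top slot_mouth []
top lamp_base [([593.0, 7.0, 205.0], 0.6)]
top lamp_stud [([560.0, 10.0, 189.0], 0.93)]
top nut_hub [([638.0, -210.0, 187.0], 0.73), ([552.0, 12.0, 146.0], 0.38)]
top washer [([417.0, 127.0, -1.0], 0.74), ([562.0, 10.0, 166.0], 0.53)]
top toggle_tip [([574.0, 45.0, 245.0], 0.47)]
top jar [([688.0, 188.0, 186.0], 0.92)]
top bowl [([638.0, -210.0, 189.0], 0.76), ([594.0, 5.0, 201.0], 0.22)]
top ladder [([315.0, 374.0, 3.0], 0.95)]
top spoon [([318.0, -238.0, -1.0], 0.51)]
top chew_ring [([416.0, 126.0, -0.0], 0.5)]
top tea_glass [([496.0, 469.0, 0.0], 0.76)]
wrist shelf []
wrist slot_mouth []
wrist lamp_base []
wrist lamp_stud []
wrist nut_hub []
wrist washer []
wrist toggle_tip []
wrist jar []
wrist bowl []
wrist ladder []
wrist spoon []
wrist chew_ring []
wrist tea_glass []
2.1
```

View pictures.

View pics/scene0.png

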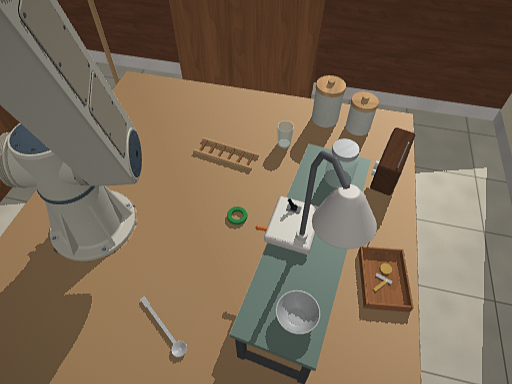

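View pics/top0.png

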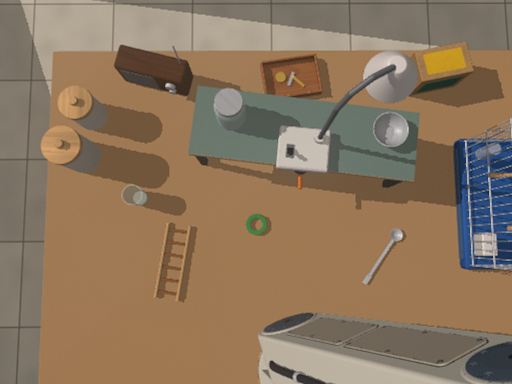

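View pics/wrist0.png

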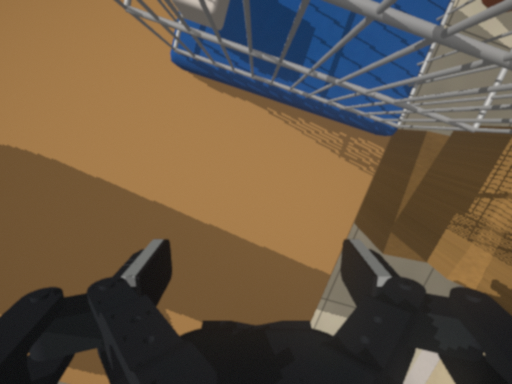

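```bash
python3 - <<'E'
import cv2
a=cv2.imread('pics/top0.png')[75:205,180:430]; cv2.imwrite('pics/top0c.png',cv2.resize(a,None,fx=3.2,fy=3.2,interpolation=cv2.INTER_CUBIC))
a=cv2.imread('pics/scene0.png')[180:270,220:340]; cv2.imwrite('pics/scene0c.png',cv2.resize(a,None,fx=6,fy=6,interpolation=cv2.INTER_CUBIC))
E
```

```text
(no output)
```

View pics/top0c.png

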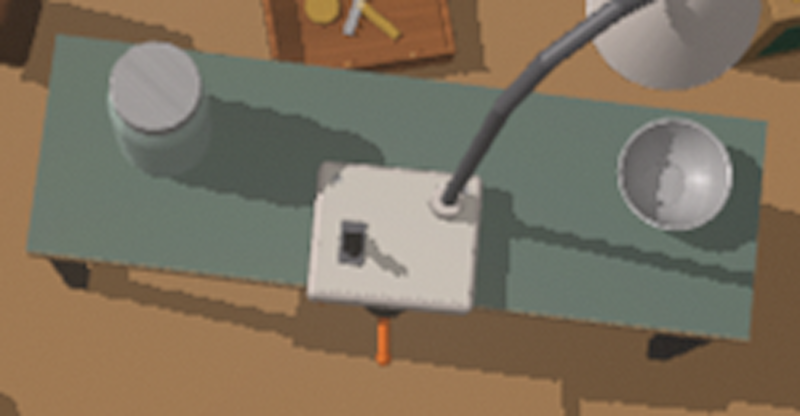

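View pics/scene0c.png

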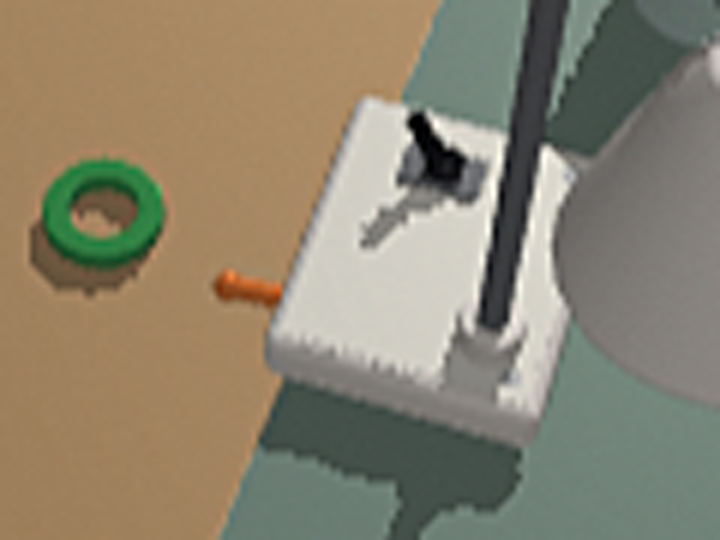

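```bash
cat >> h.py <<'E'
def ray(f,uv,z):
    R=np.array(f['R']);t=np.array(f['t']).ravel(); C=-R.T@t
    d=R.T@np.array([(uv[0]-f['cx'])/f['fx'],(uv[1]-f['cy'])/f['fy'],1.]); return C+d*(z-C[2])/d[2]
def tri(fs,uvs):
    A=[];b=[]
    for f,uv in zip(fs,uvs):
        R=np.array(f['R']);t=np.array(f['t']).ravel(); C=-R.T@t
        d=R.T@np.array([(uv[0]-f['cx'])/f['fx'],(uv[1]-f['cy'])/f['fy'],1.]);d/=np.linalg.norm(d)
        P=np.eye(3)-np.outer(d,d);A.append(P);b.append(P@C)
    x=np.linalg.lstsq(np.vstack(A),np.hstack(b),rcond=None)[0]
    return x,[np.linalg.norm(P@x-q) for P,q in zip(A,b)]
E
python3 - <<'E'
from h import *
import pickle
T=grab_frame('top');S=grab_frame('scene');pickle.dump((T,S),open('f.pkl','wb'))
c=lambda u,v:(180+u/3.2,75+v/3.2)
s=lambda u,v:(220+u/6,180+v/6)
W=[ray(T,c(*p),188)[:2] for p in [(27,252),(748,340),(57,35),(767,122)]]
W=np.array(W);print(W)
M=np.array([[-90,290],[-90,-290],[90,290],[90,-290.]])
a=M-M.mean(0);b=W-W.mean(0);H=a.T@b
yaw=np.arctan2(H[0,1]-H[1,0],H[0,0]+H[1,1]);cs,sn=np.cos(yaw),np.sin(yaw);Rm=np.array([[cs,-sn],[sn,cs]])
o=W.mean(0);print('shelf',o,yaw,'resid',W-(o+M@Rm.T))
for n,p in dict(mouth=(-90,0),stud_home=(-72,0),base_home=(-35,0),toggle_on=(-31,34)).items(): print(n,o+Rm@p)
print('arm tip',ray(T,c(383,362),146),ray(S,s(222,285),146),tri([T,S],[c(383,357),s(228,286)]))
print('arm root',ray(T,c(384,322),146),ray(S,s(278,295),146))
for p in [(307,297),(471,309),(480,178),(322,163)]: print('base',ray(T,c(*p),214))
print('toggle',tri([T,S],[c(352,237),s(418,122)]))
R=np.array(T['R']);print('camT',-R.T@np.array(T['t']).ravel())
E
```

```text
[[ 586.13930982  297.75051439]
 [ 512.38713602 -275.93423424]
 [ 764.70070591  275.31618873]
 [ 690.32878077 -299.00797389]]
shelf [ 6.38388983e+02 -4.68876252e-01] -0.12819906667604883 resid [[-0.06421297 -0.90713398]
 [ 0.3355672   0.64849126]
 [-0.02569153 -0.32878426]
 [-0.2456627   0.58742698]]
mouth [549.12754581  11.03746143]
stud_home [566.97983327   8.7361939 ]
base_home [603.67620195   4.00581063]
toggle_on [611.99021562  37.21540527]
arm tip [501.59755349  10.74682042 146.        ] [504.27594876  12.18210538 146.        ] (array([506.32868382,  11.09847315, 147.40171373]), [np.float64(0.8062220096461905), np.float64(0.8062220096467769)])
arm root [534.88862387   9.38982407 146.        ] [528.5729319   12.89019542 146.        ]
base [544.18161942  76.132532   214.        ]
base [534.12515333 -51.23070137 214.        ]
base [638.06390591 -60.63459732 214.        ]
base [650.57914402  63.2607093  214.        ]
toggle (array([580.09760671,  42.19204232, 248.3572164 ]), [np.float64(3.86128520967171), np.float64(3.8612852096724404)])
camT [ 360.77959966  127.25104071 1259.70890977]
```

```bash
python3 - <<'E'
from h import *
import pickle
T,S=pickle.load(open('f.pkl','rb'))
for p in [(462,268),(456,143),(512,270)]:
    for z in (0,60,250): print(p,z,ray(T,p,z).round())
a=cv2.imread('pics/top0.png')[110:290,420:512]; cv2.imwrite('pics/cage.png',cv2.resize(a,None,fx=3.2,fy=3.2,interpolation=cv2.INTER_CUBIC))
s=r.sense()
from math import *
R0=np.array([[cos(.308),sin(.308)],[sin(.308),-cos(.308)]])  # cols tool x, tool y in world xy
p0=np.array(s['eef_pos'][:2])
for q in [(160,-420),(260,-200),(465,22)]: print(q,R0.T@(np.array(q)-p0))
E
```

```text
(462, 268) 0 [ 281. -478.    0.]
(462, 268) 60 [ 285. -449.   60.]
(462, 268) 250 [ 297. -358.  250.]
(456, 143) 0 [ 655. -480.    0.]
(456, 143) 60 [ 641. -451.   60.]
(456, 143) 250 [ 597. -359.  250.]
(512, 270) 0 [ 274. -625.    0.]
(512, 270) 60 [ 278. -589.   60.]
(512, 270) 250 [ 291. -476.  250.]
(160, -420) [  25.27524173 -176.26656367]
(260, -200) [ 187.26315923 -355.59841969]
(465, 22) [ 449.91627058 -505.00505642]
```

View pics/cage.png

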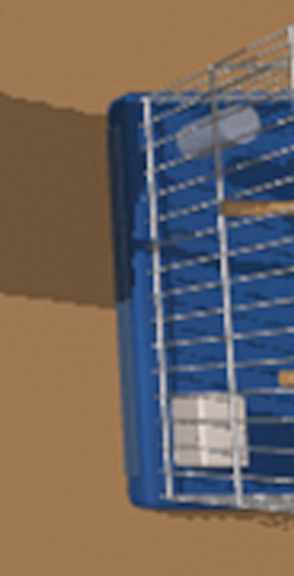

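Emit:
apply_moves(motion="-1 0.025 -0.176 0 0.03; -1 0.025 -0.176 0 0.06; -1 0.025 -0.176 0 0.1; -1 0.025 -0.176 0 0.139; -1 0.025 -0.176 0 0.139; -1 0.187 -0.356 0 0.139; -1 0.187 -0.356 0 0.139; -1 0.187 -0.356 0 0.139; -1 0.187 -0.356 0 0.139; -1 0.187 -0.356 0 0.139; -1 0.187 -0.356 0 0.139; -1 0.45 -0.505 0 0.139; -1 0.45 -0.505 0 0.139; -1 0.45 -0.505 0.035 0.139; -1 0.45 -0.505 0.035 0.139; -1 0.45 -0.505 0.035 0.139; -1 0.45 -0.505 0.035 0.139; -1 0.45 -0.505 0.035 0.139; -1 0.45 -0.505 0.035 0.139; -1 0.45 -0.505 0.035 0.139", squeeze=40)

```text
clock: 3.87
eef_pos: [467.2, 24.2, 369.2]
tcp_rot: [-3.141, -0.0, -0.125]
contact_force: [-0.3, -0.5, 0.1]
opening: 0.004
```

```bash
python3 - <<'E'
from h import *
s=r.sense(); print({k:np.round(v,3).tolist() for k,v in s.items()})
for c in ['scene','top','wrist']:
    f=save(c,c+'1')
    for n in ['lamp_base','lamp_stud','nut_hub','toggle_tip']:
        p=spotter.place_of(n,c)
        print(c,n,[(np.round(q['point']).tolist(),round(q['conf'],2)) for q in p[:2]])
i=[cv2.imread(f'pics/{c}1.png') for c in ['top','scene']]
cv2.imwrite('pics/b1.png',np.hstack([cv2.resize(i[0][60:260,180:430],None,fx=1.6,fy=1.6),cv2.resize(i[1][130:330,130:380],None,fx=1.6,fy=1.6)]))
E
```

```text
{'clock': 3.867, 'qpos': [0.048, 0.149, 1.995, 0.0, 0.997, 1.744], 'qvel': [-0.057, -0.046, 0.057, -0.017, 0.03, -0.044], 'joint_efforts': [1.777, -40.44, -31.187, 0.2, -0.191, 0.564], 'eef_pos': [467.247, 24.153, 369.18], 'tcp_rot': [-3.141, -0.0, -0.125], 'contact_force': [-0.28, -0.518, 0.061], 'wrist_torque': [0.074, -0.009, -0.044], 'opening': 0.004}
scene lamp_base [([598.0, 7.0, 197.0], 0.93), ([558.0, 11.0, 192.0], 0.2)]
scene lamp_stud [([559.0, 9.0, 189.0], 0.79)]
scene nut_hub []
scene toggle_tip [([577.0, 44.0, 250.0], 0.58)]
top lamp_base [([595.0, 9.0, 204.0], 0.75)]
top lamp_stud [([562.0, 8.0, 188.0], 0.75), ([418.0, 125.0, 5.0], 0.75)]
top nut_hub []
top toggle_tip [([575.0, 46.0, 248.0], 0.52)]
wrist lamp_base [([558.0, 13.0, 193.0], 0.54)]
wrist lamp_stud [([555.0, 13.0, 193.0], 0.83)]
wrist nut_hub []
wrist toggle_tip []
```

View pics/wrist1.png

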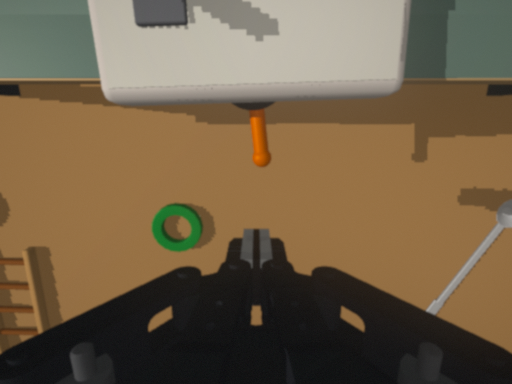

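View pics/b1.png

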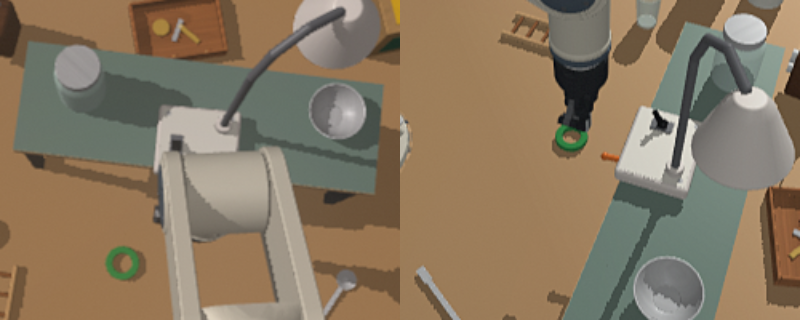

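Emit:
apply_moves(motion="-1 0.03 0 0 0; -1 0.05 0 0 0; -1 0.056 0 0 0; -1 0.058 0 0 0; -1 0.06 0 0 0; -1 0.062 0 0 0; -1 0.064 0 0 0; -1 0.066 0 0 0; -1 0.068 0 0 0; -1 0.068 0 0 0")

```text
clock: 5.45
eef_pos: [531.2, 13.5, 369.5]
tcp_rot: [-3.142, 0.004, -0.129]
contact_force: [-7.4, 1.7, 4.8]
opening: -0.001
```

Emit:
apply_moves(motion="-1 0.001 0 0 0; -1 0.002 0 0 0; -1 0.003 0 0 0; -1 0.004 0 0 0; -1 0.004 0 0 0")

```text
clock: 5.87
eef_pos: [535.0, 13.1, 369.5]
tcp_rot: [-3.141, 0.004, -0.129]
contact_force: [-7.3, 2.9, 5.1]
opening: 0.001
```

Emit:
apply_moves(motion="-1 0.001 0 0 0; -1 0.002 0 0 0; -1 0.003 0 0 0; -1 0.003 0 0 0")

```text
clock: 6.2
eef_pos: [538.0, 12.7, 369.5]
tcp_rot: [-3.141, 0.004, -0.129]
contact_force: [-8.5, 2.2, 5.8]
opening: 0.0
```

Emit:
apply_moves(motion="-1 0.001 0 0 0; -1 0.002 0 0 0; -1 0.002 0 0 0")

```text
clock: 6.45
eef_pos: [539.9, 12.4, 369.5]
tcp_rot: [-3.142, 0.004, -0.129]
contact_force: [-7.3, 2.1, 5.0]
opening: 0.0
```

Emit:
apply_moves(motion="-1 0.001 0 0 0; -1 0.002 0 0 0; -1 0.002 0 0 0")

```text
clock: 6.7
eef_pos: [540.9, 12.3, 369.4]
tcp_rot: [-3.142, 0.008, -0.129]
contact_force: [-15.2, 2.9, 9.9]
opening: 0.002
```

Emit:
apply_moves(motion="-1 0.001 0 0 0; -1 0.001 0 0 0; -1 0.001 0 0 0")

```text
clock: 6.95
eef_pos: [541.2, 12.3, 369.3]
tcp_rot: [3.142, 0.01, -0.129]
contact_force: [-18.1, 4.5, 12.8]
opening: -0.001
```

```bash
python3 - <<'E'
from h import *
f=save('wrist','wrist2'); g=save('scene','scene2')
for c in ['wrist','scene']:
  print([ (np.round(q['point']).tolist(),round(q['conf'],2)) for q in spotter.place_of('lamp_stud',c)[:2]])
a=cv2.imread('pics/scene2.png')[180:270,220:340]; cv2.imwrite('pics/scene2c.png',cv2.resize(a,None,fx=6,fy=6,interpolation=cv2.INTER_CUBIC))
E
```

```text
[([570.0, 12.0, 194.0], 0.83)]
[([565.0, 6.0, 192.0], 0.57)]
```

View pics/wrist2.png

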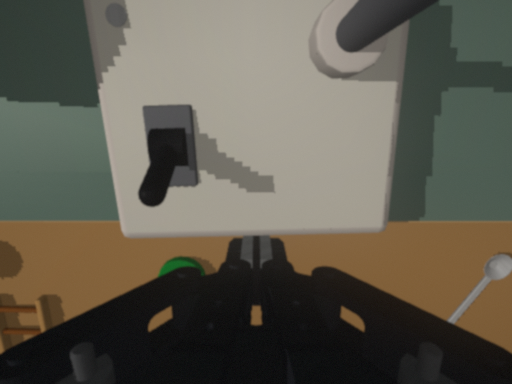

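View pics/scene2c.png

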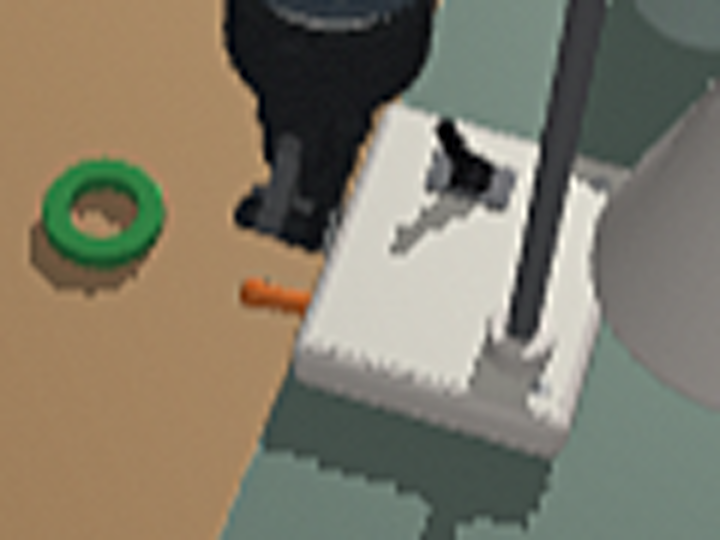

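Emit:
apply_moves(motion="-1 -0.03 0 0 0; -1 -0.03 -0.03 0 0; -1 -0.03 -0.03 0 0; -1 -0.03 -0.03 0.03 0; -1 -0.03 -0.03 0.045 0; -1 -0.03 -0.03 0.052 0; -1 -0.03 -0.03 0.052 0; -1 -0.03 -0.03 0.052 0; -1 -0.03 -0.03 0.052 0")

```text
clock: 7.9
eef_pos: [519.2, 45.2, 318.6]
tcp_rot: [-3.141, -0.001, -0.129]
contact_force: [0.2, -1.1, 0.7]
opening: 0.0
```

```bash
python3 - <<'E'
from h import *
s=r.sense(); print({k:np.round(v,3).tolist() for k,v in s.items()})
f=save('wrist','wrist3'); g=save('scene','scene3')
a=cv2.imread('pics/scene3.png')[180:270,220:340]; b=cv2.imread('pics/wrist3.png')
cv2.imwrite('pics/b3.png',np.hstack([cv2.resize(a,(400,300),interpolation=cv2.INTER_CUBIC),cv2.resize(b,(400,300))]))
E
```

```text
{'clock': 7.9, 'qpos': [0.084, 0.297, 1.934, -0.0, 0.909, 1.784], 'qvel': [0.002, -0.005, -0.002, 0.001, -0.004, 0.001], 'joint_efforts': [0.05, -49.786, -27.825, 0.002, 0.019, -0.003], 'eef_pos': [519.159, 45.208, 318.64], 'tcp_rot': [-3.141, -0.001, -0.129], 'contact_force': [0.191, -1.146, 0.66], 'wrist_torque': [-0.027, 0.009, 0.039], 'opening': 0.0}
```

View pics/b3.png

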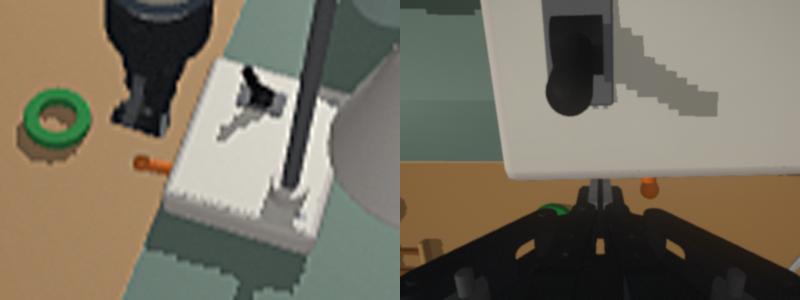

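```bash
cat >> h.py <<'E'
A=np.array([567.0,8.7]); EX=np.array([.9918,-.1278]); EY=np.array([.1278,.9918])
def tq(n=6,cam='scene'):
    L=[]
    for i in range(n):
        s=r.sense(); F=np.array(s['contact_force']);M=np.array(s['wrist_torque']);p=np.array(s['eef_pos'][:2])-A
        L.append([F[0],F[1],F[2],M[2],p[0]*F[1]-p[1]*F[0],M[2]+p[0]*F[1]/1e3-p[1]*F[0]/1e3,np.linalg.norm(F[:2])])
        grab_frame(cam)
    L=np.array(L); u=-(p@EX);v=p@EY
    print('clock',round(s['clock'],2),'u,v',u.round(1),v.round(1),'yaw',round(s['tcp_rot'][2],3),'z',round(s['eef_pos'][2],1),'F,Mz,pxF,T,|F|',L.mean(0).round(3),'sd',L.std(0).round(3)[[0,1,5]])
def arc(a,b,ds):
    for d in ds: print(f"{a*(1-np.cos(d))-b*np.sin(d):.1f} {b*(1-np.cos(d))+a*np.sin(d):.1f} tw {-d/np.pi:.4f}",'d',d)
E
python3 - <<'E'
from h import *
tq()
E
```

```text
clock 8.25 u,v 52.6 30.1 yaw -0.129 z 318.0 F,Mz,pxF,T,|F| [ 2.6000e-02  2.3500e-01  2.7100e-01  1.0000e-03 -1.2258e+01 -1.2000e-02
  5.7400e-01] sd [0.541 0.219 0.04 ]
```

Emit:
apply_moves(motion="-1 0.002 0.004 0.001 0; -1 0.002 0.008 0.001 0; -1 0.002 0.01 0.001 0; -1 0.002 0.012 0.001 0; -1 0.002 0.013 0.001 0; -1 0.002 0.014 0.001 0; -1 0.002 0.015 0.001 0; -1 0.002 0.016 0.001 0; -1 0.002 0.016 0.001 0")

```text
clock: 9.05
eef_pos: [518.5, 29.0, 316.7]
tcp_rot: [3.142, 0.0, -0.129]
contact_force: [-0.0, -0.3, 1.1]
opening: 0.004
```

```bash
python3 - <<'E'
from h import *
tq(4)
E
```

```text
clock 9.2 u,v 50.7 14.2 yaw -0.129 z 316.7 F,Mz,pxF,T,|F| [ 0.358 -0.116  0.537  0.005 -1.719  0.003  0.437] sd [0.3   0.115 0.007]
```

Emit:
apply_moves(motion="-1 0 0.001 0 0; -1 0 0.002 0 0; -1 0 0.003 0 0; -1 0 0.004 0 0; -1 0 0.004 0 0")

```text
clock: 9.67
eef_pos: [518.2, 25.3, 316.9]
tcp_rot: [-3.141, -0.0, -0.129]
contact_force: [0.5, 3.3, 2.6]
opening: 0.005
```

Emit:
apply_moves(motion="-1 0 0.001 0 0; -1 0 0.002 0 0; -1 0 0.003 0 0; -1 0 0.003 0 0")

```text
clock: 10.0
eef_pos: [517.8, 22.2, 316.9]
tcp_rot: [-3.141, -0.001, -0.129]
contact_force: [0.7, 4.7, 2.6]
opening: 0.001
```

```bash
python3 - <<'E'
from h import *
tq(3)
E
```

```text
clock 10.1 u,v 50.5 7.2 yaw -0.129 z 316.8 F,Mz,pxF,T,|F| [ 9.58000e-01  4.36800e+00  2.60600e+00  2.00000e-03 -2.27767e+02
 -2.25000e-01  4.47800e+00] sd [0.211 0.271 0.022]
```

```bash
python3 - <<'E'
from h import *
for d in [0.05,.1,.15,.2,.25,.3,.35,.4]: print(d, 50.5-57.5*np.cos(d)-7.2*np.sin(d), 7.2+57.5*np.sin(d)-7.2*np.cos(d), -d/np.pi)
E
```

```text
0.05 -7.287989991459445 2.882800358220247 -0.015915494309189534
0.1 -7.431540103343645 5.776391467190835 -0.03183098861837907
0.15 -7.430291535132341 8.673540856092453 -0.0477464829275686
0.2 -7.284247407595837 11.567007160259081 -0.06366197723675814
0.25 -6.99377275499464 14.449558220818428 -0.07957747154594767
0.3 -6.559593612683988 17.31398916132266 -0.0954929658551372
0.35 -5.982795202403533 20.153140396187325 -0.11140846016432673
0.4 -5.264819219788178 22.959915525926633 -0.12732395447351627
```

Emit:
apply_moves(motion="-1 -0.007 -0.003 0 0; -1 -0.007 -0.003 0 0; -1 -0.007 0 0 0; -1 -0.0073 0.0029 0 -0.016; -1 -0.0074 0.0058 0 -0.032; -1 -0.0074 0.0087 0 -0.048; -1 -0.0073 0.0116 0 -0.064; -1 -0.007 0.0144 0 -0.08; -1 -0.0066 0.0173 0 -0.095; -1 -0.006 0.0202 0 -0.111; -1 -0.0053 0.023 0 -0.127; -1 -0.0053 0.023 0 -0.127")

```text
clock: 11.15
eef_pos: [509.3, -0.2, 316.8]
tcp_rot: [-3.141, 0.0, 0.272]
contact_force: [-1.2, 2.8, 4.5]
opening: 0.002
```

```bash
python3 - <<'E'
from h import *
tq(5)
arc(57.5,7.2,[.05,.1,.15,.2,.25,.3])
f=save('scene','scene4');f=save('wrist','wrist4')
a=cv2.imread('pics/scene4.png')[180:270,220:340]; b=cv2.imread('pics/wrist4.png')
cv2.imwrite('pics/b4.png',np.hstack([cv2.resize(a,(400,300),interpolation=cv2.INTER_CUBIC),cv2.resize(b,(400,300))]))
E
```

```text
clock 11.35 u,v 56.1 -15.9 yaw 0.269 z 316.7 F,Mz,pxF,T,|F| [-1.06700e+00  2.78800e+00  3.81200e+00  1.90000e-02 -1.70055e+02
 -1.51000e-01  2.99700e+00] sd [0.348 0.335 0.047]
-0.3 2.9 tw -0.0159 d 0.05
-0.4 5.8 tw -0.0318 d 0.1
-0.4 8.7 tw -0.0477 d 0.15
-0.3 11.6 tw -0.0637 d 0.2
0.0 14.4 tw -0.0796 d 0.25
0.4 17.3 tw -0.0955 d 0.3
```

View pics/b4.png

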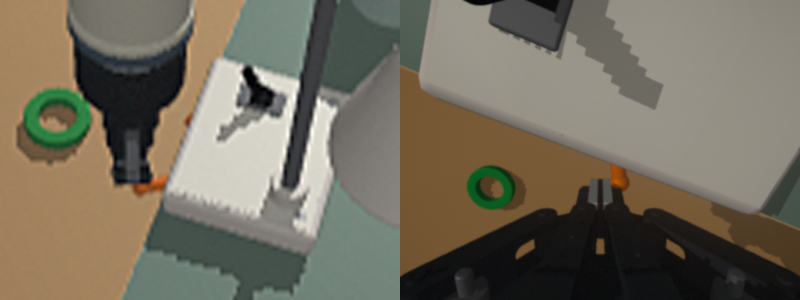

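Emit:
apply_moves(motion="-1 -0.0003 0.0029 0 -0.016; -1 -0.0004 0.0044 0 -0.024; -1 -0.0004 0.0058 0 -0.032; -1 -0.0004 0.0064 0 -0.035; -1 -0.0004 0.007 0 -0.038; -1 -0.0004 0.0075 0 -0.041; -1 -0.0004 0.0081 0 -0.045; -1 -0.0004 0.0087 0 -0.048")

```text
clock: 12.17
eef_pos: [511.3, -8.4, 316.7]
tcp_rot: [-3.141, 0.0, 0.422]
contact_force: [-2.6, 3.7, 4.5]
opening: -0.004
```

```bash
python3 - <<'E'
from h import *
tq(4)
E
```

```text
clock 12.32 u,v 53.0 -24.1 yaw 0.421 z 316.7 F,Mz,pxF,T,|F| [-2.39100e+00  3.52100e+00  4.80200e+00  0.00000e+00 -2.36853e+02
 -2.36000e-01  4.25900e+00] sd [0.161 0.151 0.035]
```

Emit:
apply_moves(motion="-1 0 0.0006 0 -0.003; -1 0 0.0012 0 -0.006; -1 0 0.0017 0 -0.01; -1 0 0.0023 0 -0.013; -1 0 0.0029 0 -0.016")

```text
clock: 12.78
eef_pos: [512.2, -11.0, 316.6]
tcp_rot: [-3.141, 0.001, 0.472]
contact_force: [-5.8, 5.0, 6.3]
opening: -0.004
```

```bash
python3 - <<'E'
from h import *
tq(4)
E
```

```text
clock 12.93 u,v 51.8 -26.6 yaw 0.471 z 316.6 F,Mz,pxF,T,|F| [-4.96800e+00  4.23500e+00  5.88600e+00 -3.20000e-02 -3.29885e+02
 -3.62000e-01  6.54600e+00] sd [0.793 0.712 0.077]
```

Emit:
apply_moves(motion="-1 0 0 -0.001 0; -1 0 0 -0.002 0; -1 0 0 -0.002 0")

```text
clock: 13.23
eef_pos: [512.6, -11.2, 318.6]
tcp_rot: [3.141, 0.0, 0.471]
contact_force: [-2.5, 2.2, 2.0]
opening: 0.001
```

```bash
python3 - <<'E'
from h import *
tq(6,'wrist')
f=save('wrist','wrist5'); f=save('scene','scene5')
a=cv2.imread('pics/scene5.png')[180:270,220:340]; b=cv2.imread('pics/wrist5.png')
cv2.imwrite('pics/b5.png',np.hstack([cv2.resize(a,(400,300),interpolation=cv2.INTER_CUBIC),cv2.resize(b,(400,300))]))
E
```

```text
clock 13.48 u,v 51.5 -26.6 yaw 0.471 z 318.6 F,Mz,pxF,T,|F| [-2.57800e+00  1.67000e+00  1.73400e+00 -1.10000e-02 -1.42124e+02
 -1.53000e-01  3.08500e+00] sd [0.409 0.374 0.016]
```

View pics/b5.png

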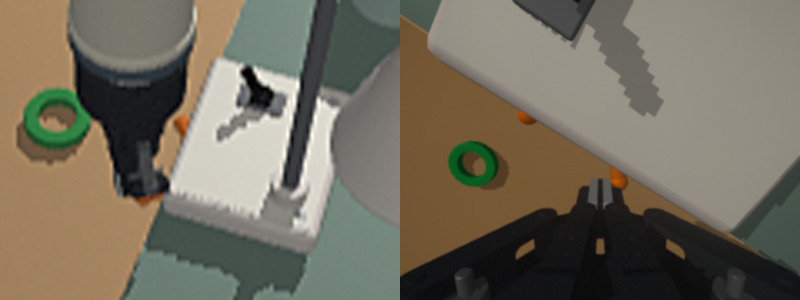

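Emit:
apply_moves(motion="-1 0 0.0006 0 -0.003; -1 0 0.0012 0 -0.006; -1 0 0.0017 0 -0.01; -1 0 0.0023 0 -0.013; -1 0 0.0029 0 -0.016")

```text
clock: 14.05
eef_pos: [513.1, -13.4, 318.4]
tcp_rot: [-3.14, 0.002, 0.522]
contact_force: [-6.7, 4.5, 4.2]
opening: -0.002
```

```bash
python3 - <<'E'
from h import *
tq(4)
E
```

```text
clock 14.2 u,v 50.5 -28.8 yaw 0.522 z 318.5 F,Mz,pxF,T,|F| [-6.69500e+00  3.79800e+00  3.64600e+00 -1.07000e-01 -3.52655e+02
 -4.60000e-01  7.70700e+00] sd [0.315 0.424 0.034]
```

Emit:
apply_moves(motion="-1 0 0.0006 0 -0.003; -1 0 0.0012 0 -0.006; -1 0 0.0017 0 -0.01; -1 0 0.0023 0 -0.013; -1 0 0.0029 0 -0.016")

```text
clock: 14.67
eef_pos: [514.6, -15.9, 318.4]
tcp_rot: [-3.14, 0.002, 0.572]
contact_force: [-6.6, 4.4, 4.3]
opening: 0.002
```

```bash
python3 - <<'E'
from h import *
tq(4)
E
```

```text
clock 14.82 u,v 48.7 -31.2 yaw 0.572 z 318.5 F,Mz,pxF,T,|F| [-6.64100e+00  2.98100e+00  4.33300e+00 -1.02000e-01 -3.19891e+02
 -4.22000e-01  7.33500e+00] sd [0.261 1.006 0.079]
```

Emit:
apply_moves(motion="-1 0 -0.006 0 0; -1 0 -0.012 0 0.02; -1 0.004 -0.015 0 0.06; -1 0.0085 -0.0153 0 0.1; -1 0.0085 -0.0153 0 0.14; -1 0.0085 -0.0153 0 0.18; -1 0.0085 -0.0153 0 0.223; -1 0.0085 -0.0153 0 0.223; -1 0.0085 -0.0153 0 0.223")

```text
clock: 15.62
eef_pos: [514.5, 1.4, 318.8]
tcp_rot: [3.142, -0.001, -0.126]
contact_force: [0.0, -0.3, -0.6]
opening: -0.004
```

```bash
python3 - <<'E'
from h import *
tq(3)
f=save('scene','scene6');f=save('wrist','wrist6')
a=cv2.imread('pics/scene6.png')[180:270,220:340]; b=cv2.imread('pics/wrist6.png')
cv2.imwrite('pics/b6.png',np.hstack([cv2.resize(a,(400,300),interpolation=cv2.INTER_CUBIC),cv2.resize(b,(400,300))]))
E
```

```text
clock 15.72 u,v 51.3 -14.0 yaw -0.125 z 318.7 F,Mz,pxF,T,|F| [ 4.5000e-01 -3.8200e-01  5.5000e-02  1.2000e-02  2.3406e+01  3.5000e-02
  6.3800e-01] sd [0.309 0.104 0.013]
```

View pics/b6.png

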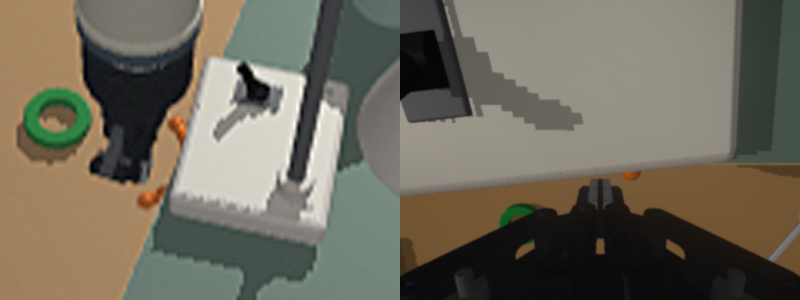

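Emit:
apply_moves(motion="-1 -0.01 0 -0.02 0; -1 -0.01 0 -0.04 0; 1 -0.01 -0.014 -0.04 0; 1 -0.01 -0.014 -0.04 0; 1 -0.01 -0.014 -0.04 0; 1 -0.01 -0.014 -0.04 0; 1 -0.01 -0.014 -0.04 0; 1 -0.01 -0.014 -0.04 0; 1 -0.01 -0.014 -0.04 0")

```text
clock: 16.62
eef_pos: [506.0, 16.2, 358.3]
tcp_rot: [3.141, 0.001, -0.129]
contact_force: [0.0, 0.1, -0.7]
opening: 0.973
```

```bash
cat >> h.py <<'E'
def baseyaw(f,p,q,z=214):
    a=ray(f,p,z);b=ray(f,q,z); d=(a-b)[:2]
    yaw=np.arctan2(-d[0],d[1]); 
    print('edge pts',a.round(1),b.round(1),'yaw rel shelf',round(yaw+.128,3),'u:',[-((x[:2]-A)@EX).round(1) for x in(a,b)])
E
python3 - <<'E'
from h import *
tq(2)
f=save('wrist','wrist7')
E
```

```text
clock 16.67 u,v 61.4 -0.3 yaw -0.129 z 358.4 F,Mz,pxF,T,|F| [ 0.16   0.    -0.394  0.019 -1.215  0.017  0.196] sd [0.155 0.07  0.015]
```

View pics/wrist7.png

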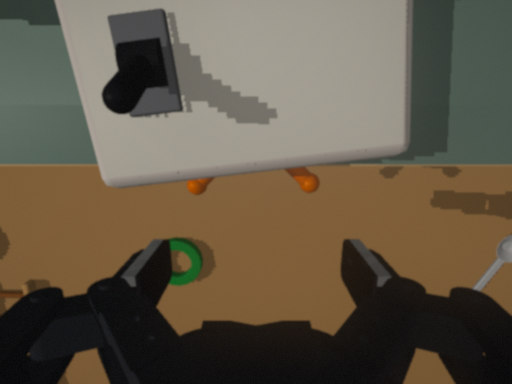

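```bash
python3 - <<'E'
from h import *
f=grab_frame('wrist')
baseyaw(f,(112,187),(400,154),214)
print('shelf edge u',[-((ray(f,p,188)[:2]-A)@EX).round(1) for p in [(20,165),(480,165)]])
for p in [(197,186),(311,184)]:
    w=ray(f,p,147)[:2]-A; u,v=-(w@EX),w@EY; print(u,v,np.hypot(u,v),np.arctan2(-v,u))
E
```

```text
edge pts [552.7  68.  214. ] [551.  -49.1 214. ] yaw rel shelf 0.114 u: [np.float64(21.8), np.float64(8.5)]
shelf edge u [np.float64(16.8), np.float64(17.1)]
37.205795805145044 36.369485758774175 52.028941329339254 -0.7740319271613537
35.958141746029256 -37.90685657266865 52.24861465195421 0.8117741594374558
```

Emit:
apply_moves(motion="1 0.015 0 0 0; 1 0.024 0 0 0; 1 0.026 0 0 0; 1 0.028 0 0 0; 1 0.03 0 0 0; 1 0.031 0 0 0; 1 0.032 0 0 0; 1 0.033 0 0 0; 1 0.034 0 0 0; 1 0.034 0 0 0")

```text
clock: 17.65
eef_pos: [537.7, 13.0, 358.0]
tcp_rot: [-3.141, 0.007, -0.128]
contact_force: [-10.9, 6.4, 5.5]
opening: 1.005
```

```bash
python3 - <<'E'
from h import *
tq(2)
f=save('wrist','wrist8')
g=f
s=r.sense()
# initial phi from wrist1 image
import math
def toolR(yaw): c,s_=math.cos(yaw),math.sin(yaw); return np.array([[c,s_,0],[s_,-c,0],[0,0,-1.]])
Rt=toolR(s['tcp_rot'][2]);Rc=np.array(f['R']).T;C=-Rc@np.array(f['t']).ravel()
Rct=Rt.T@Rc;Ct=Rt.T@(C-np.array(s['eef_pos']))
R1=toolR(-.125)@Rct;C1=toolR(-.125)@Ct+np.array([467.2,24.2,369.2])
F=dict(f);F['R']=R1.T;F['t']=-R1.T@C1
# arm (axis was ~10mm nearer)
A0=A-10*EX
for A_ in(A0,):
  w=ray(F,(262,158),145)[:2]-A_;u,v=-(w@EX),w@EY;print(u,v,np.hypot(u,v),np.arctan2(-v,u))
print('toolcam',Ct)
E
```

```text
clock 17.7 u,v 29.7 0.5 yaw -0.128 z 358.0 F,Mz,pxF,T,|F| [ -10.828    6.248    5.62     0.617 -137.172    0.48    12.502] sd [0.057 0.175 0.036]
51.58057221396424 -3.0198439862184987 51.66889671379755 0.05847939661647263
toolcam [66.43295991  1.77305058 31.8215296 ]
```

View pics/wrist8.png

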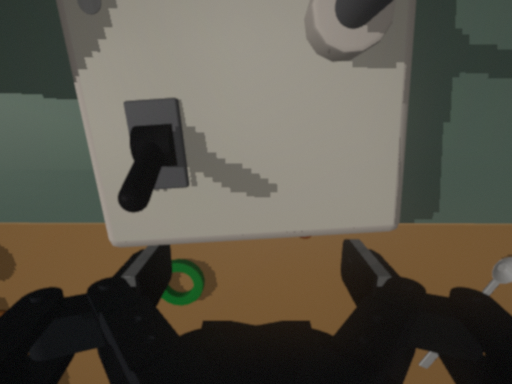

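Emit:
apply_moves(motion="1 0.001 0 0 0; 1 0.002 0 0 0; 1 0.003 0 0 0; 1 0.003 0 0 0")

```text
clock: 18.13
eef_pos: [540.2, 13.0, 357.8]
tcp_rot: [-3.14, 0.008, -0.128]
contact_force: [-12.2, 8.4, 6.6]
opening: 0.999
```

Emit:
apply_moves(motion="1 0.001 0 0 0; 1 0.002 0 0 0; 1 0.002 0 0 0")

```text
clock: 18.38
eef_pos: [541.4, 13.1, 357.7]
tcp_rot: [-3.14, 0.011, -0.128]
contact_force: [-17.4, 12.1, 9.0]
opening: 0.996
```

```bash
python3 - <<'E'
from h import *
tq(2)
f=save('wrist','wrist9')
E
```

```text
clock 18.43 u,v 26.0 1.1 yaw -0.128 z 357.7 F,Mz,pxF,T,|F| [ -17.216   11.981    9.525    0.818 -231.116    0.587   20.974] sd [0.158 0.111 0.034]
```

View pics/wrist9.png

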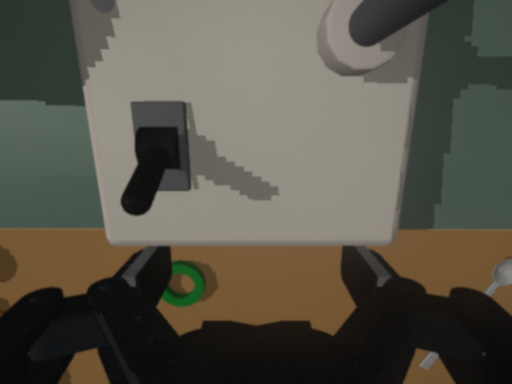

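Emit:
apply_moves(motion="1 -0.01 0 0 0; -1 -0.03 0 0 0; -1 -0.03 0.008 0 0; -1 -0.03 0.008 0 0; -1 -0.03 0.008 0 0; -1 -0.03 0.008 0 0; -1 -0.03 0.008 0 0; -1 -0.03 0.008 0 0; -1 -0.03 0.008 0.02 0; -1 -0.03 0.008 0.039 0; -1 -0.03 0.008 0.039 0; -1 -0.03 0.008 0.039 0")

```text
clock: 19.53
eef_pos: [513.8, 7.4, 319.1]
tcp_rot: [3.141, 0.002, -0.129]
contact_force: [-0.3, 0.3, 1.0]
opening: -0.003
```

```bash
python3 - <<'E'
from h import *
tq(2)
f=save('wrist','wrist10')
g=save('scene','scene10')
a=cv2.imread('pics/scene10.png')[180:270,220:340]; b=cv2.imread('pics/wrist10.png')
cv2.imwrite('pics/b10.png',np.hstack([cv2.resize(a,(400,300),interpolation=cv2.INTER_CUBIC),cv2.resize(b,(400,300))]))
E
```

```text
clock 19.58 u,v 52.1 -8.0 yaw -0.129 z 320.0 F,Mz,pxF,T,|F| [ 5.7000e-01  2.5100e-01  6.6700e-01 -7.0000e-03 -1.2592e+01 -2.0000e-02
  9.5700e-01] sd [0.876 0.092 0.02 ]
```

View pics/b10.png

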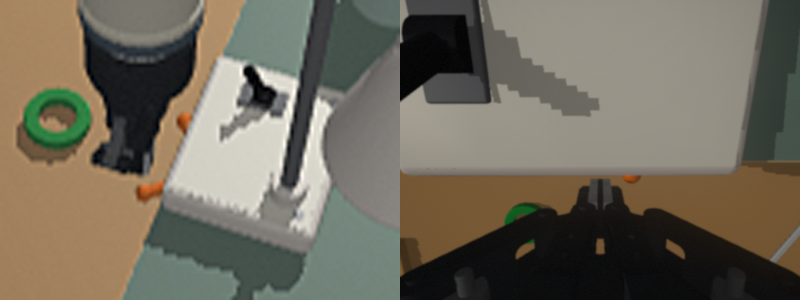

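Emit:
apply_moves(motion="-1 0 0.002 0.0015 0; -1 0 0.004 0.0015 0; -1 0.0015 0.0065 0.0015 0; -1 0.003 0.009 0.0015 0; -1 0.0043 0.0104 0.0015 0; -1 0.0055 0.0119 0.0015 0; -1 0.0063 0.0128 0.0015 0; -1 0.0071 0.0137 0.0015 0; -1 0.0071 0.0137 0.0015 0")

```text
clock: 20.48
eef_pos: [519.1, -7.1, 318.1]
tcp_rot: [-3.142, 0.001, -0.129]
contact_force: [-3.3, 3.1, 1.5]
opening: 0.002
```

```bash
python3 - <<'E'
from h import *
tq(4)
E
```

```text
clock 20.63 u,v 45.5 -21.7 yaw -0.129 z 318.1 F,Mz,pxF,T,|F| [-2.89900e+00  3.25400e+00  1.81200e+00  1.50000e-02 -2.01518e+02
 -1.86000e-01  4.39700e+00] sd [0.705 0.136 0.024]
```

Emit:
apply_moves(motion="-1 0.0009 0.0009 0 0; -1 0.0018 0.0017 0 0; -1 0.0026 0.0026 0 0; -1 0.0035 0.0034 0 0; -1 0.0035 0.0034 0 0")

```text
clock: 21.1
eef_pos: [522.1, -10.9, 318.0]
tcp_rot: [-3.142, 0.001, -0.129]
contact_force: [-3.2, 3.5, 2.7]
opening: -0.001
```

```bash
python3 - <<'E'
from h import *
tq(4)
E
```

```text
clock 21.25 u,v 42.1 -25.2 yaw -0.129 z 318.1 F,Mz,pxF,T,|F| [-3.84400e+00  3.10700e+00  2.32800e+00  3.40000e-02 -2.14971e+02
 -1.81000e-01  4.95900e+00] sd [0.531 0.336 0.027]
```

Emit:
apply_moves(motion="-1 0.0009 0.0008 0 0; -1 0.0018 0.0015 0 0; -1 0.0028 0.0023 0 0; -1 0.0037 0.003 0 0; -1 0.0037 0.003 0 0")

```text
clock: 21.72
eef_pos: [525.2, -14.3, 318.0]
tcp_rot: [3.142, 0.002, -0.129]
contact_force: [-3.8, 3.8, 3.4]
opening: 0.002
```

```bash
python3 - <<'E'
from h import *
tq(4)
E
```

```text
clock 21.87 u,v 38.6 -28.2 yaw -0.129 z 318.0 F,Mz,pxF,T,|F| [-4.64000e+00  3.40000e+00  2.51200e+00  8.00000e-03 -2.49029e+02
 -2.41000e-01  5.78700e+00] sd [0.703 0.538 0.06 ]
```

Emit:
apply_moves(motion="-1 0.001 0.0007 0 0; -1 0.002 0.0013 0 0; -1 0.003 0.002 0 0; -1 0.004 0.0026 0 0; -1 0.004 0.0026 0 0")

```text
clock: 22.33
eef_pos: [528.6, -17.4, 317.9]
tcp_rot: [3.141, 0.002, -0.129]
contact_force: [-5.6, 3.3, 3.5]
opening: 0.004
```

```bash
python3 - <<'E'
from h import *
tq(6,'wrist')
f=save('wrist','wrist11')
g=save('scene','scene11')
a=cv2.imread('pics/scene11.png')[180:270,220:340]; b=cv2.imread('pics/wrist11.png')
cv2.imwrite('pics/b11.png',np.hstack([cv2.resize(a,(400,300),interpolation=cv2.INTER_CUBIC),cv2.resize(b,(400,300))]))
E
```

```text
clock 22.58 u,v 34.8 -30.8 yaw -0.129 z 317.9 F,Mz,pxF,T,|F| [-5.96000e+00  3.55200e+00  2.94600e+00 -1.20000e-02 -2.91851e+02
 -3.04000e-01  6.94000e+00] sd [0.224 0.172 0.025]
```

View pics/b11.png

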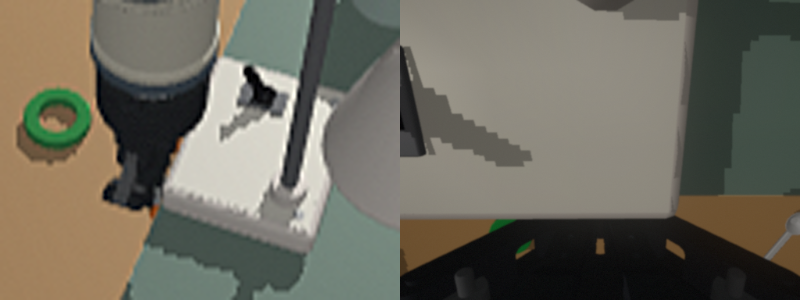

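Emit:
apply_moves(motion="-1 -0.01 -0.006 0 0; -1 -0.025 -0.012 0 0; -1 -0.03 -0.02 -0.02 0; -1 -0.03 -0.025 -0.04 0; -1 -0.03 -0.03 -0.04 0; -1 -0.03 -0.03 -0.04 0; -1 -0.03 -0.03 -0.04 0")

```text
clock: 23.32
eef_pos: [503.2, 16.3, 358.0]
tcp_rot: [3.141, -0.001, -0.128]
contact_force: [0.6, -0.5, -0.3]
opening: -0.002
```

```bash
python3 - <<'E'
from h import *
tq(3,'wrist')
f=save('wrist','wrist12')
g=save('scene','scene12')
E
```

```text
clock 23.42 u,v 64.4 -0.9 yaw -0.129 z 357.4 F,Mz,pxF,T,|F| [-1.7000e-02  2.1800e-01 -2.7500e-01 -1.0000e-02 -1.3868e+01 -2.4000e-02
  7.0500e-01] sd [0.497 0.481 0.009]
```

View pics/wrist12.png

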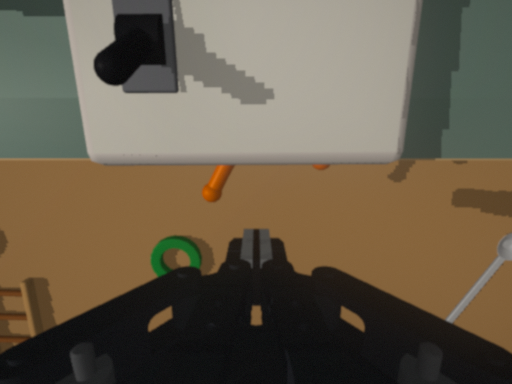

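```bash
python3 - <<'E'
from h import *
f=grab_frame('wrist')
baseyaw(f,(100,161),(392,161),214)
print('shelf edge u',[-((ray(f,p,188)[:2]-A)@EX).round(1) for p in [(20,159),(480,159)]])
for p in [(212,191)]:
  for z in(146,149):
    w=ray(f,p,z)[:2]-A; u,v=-(w@EX),w@EY; print(u,v,np.hypot(u,v),np.arctan2(-v,u), np.arctan2(-v,u)+np.pi/2)
for q in ('toggle_tip','lamp_base','lamp_stud'):
    for c in('scene','wrist'):
        print(q,c,[(np.round(x['point']).tolist(),round(x['conf'],2)) for x in spotter.place_of(q,c)[:1]])
E
```

```text
edge pts [560.7  68.8 214. ] [545.8 -45.9 214. ] yaw rel shelf -0.002 u: [np.float64(13.9), np.float64(14.0)]
shelf edge u [np.float64(16.6), np.float64(16.9)]
43.55950706728895 25.845848306515922 50.65015824880143 -0.5355123011839187 1.0352840256109779
42.79423419906253 25.366719973730813 49.74753222934668 -0.5350791310688308 1.0357171957260658
toggle_tip scene [([414.0, 126.0, -1.0], 0.65)]
toggle_tip wrist [([584.0, 42.0, 253.0], 0.77)]
lamp_base scene [([610.0, 8.0, 192.0], 0.71)]
lamp_base wrist [([603.0, 8.0, 201.0], 0.84)]
lamp_stud scene [([568.0, 10.0, 190.0], 0.73)]
lamp_stud wrist [([569.0, 15.0, 190.0], 0.78)]
```

```bash
python3 - <<'E'
from h import *
import pickle
T,S=pickle.load(open('f.pkl','rb'))
for z in (450,520,590):
  for p in [(160,150),(268,150),(215,150)]:
    print(z,p,ray(T,(180+p[0]/1.6,60+p[1]/1.6),z).round())
d=np.array([553.9,47.8])-np.array([503.2,16.3]);print('tool x,y',d@EX,-(d@EY))
E
python3 -c "
import cv2;a=cv2.imread('pics/scene12.png');cv2.imwrite('pics/s12.png',cv2.resize(a[0:330,130:400],None,fx=1.8,fy=1.8))"
```

```text
450 (160, 150) [530.  80. 450.]
450 (268, 150) [530. -51. 450.]
450 (215, 150) [530.  13. 450.]
520 (160, 150) [516.  84. 520.]
520 (268, 150) [515. -36. 520.]
520 (215, 150) [515.  23. 520.]
590 (160, 150) [501.  88. 590.]
590 (268, 150) [500. -20. 590.]
590 (215, 150) [501.  33. 590.]
tool x,y 46.25855999999999 -37.72116
```

View pics/s12.png

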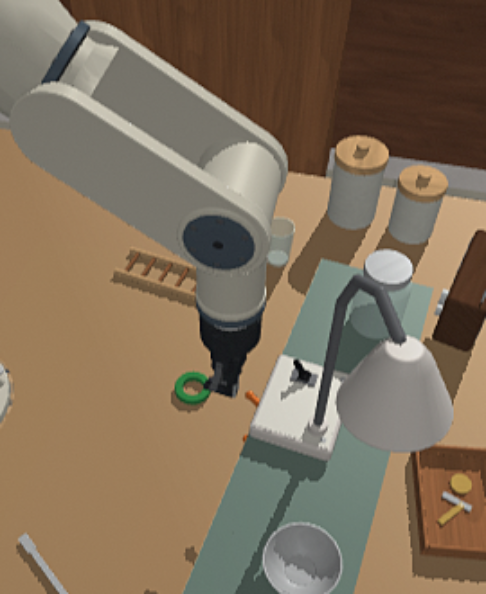

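Emit:
apply_moves(motion="1 -0.01 0 -0.033 0; 1 -0.01 -0.03 -0.033 0; 1 -0.01 -0.06 -0.033 0; 1 0 -0.085 -0.033 0; 1 0 -0.085 -0.033 0; 1 0 -0.085 -0.033 0; 1 0.02 -0.085 -0.033 0; 1 0.03 -0.085 -0.033 0; 1 0.03 -0.085 -0.033 0; 1 0.03 -0.085 -0.033 0")

```text
clock: 24.75
eef_pos: [543.9, 95.8, 390.9]
tcp_rot: [3.141, 0.001, -0.13]
contact_force: [0.1, -0.2, -0.2]
opening: 1.001
```

```bash
python3 - <<'E'
from h import *
tq(2,'wrist')
f=save('wrist','wrist13')
g=save('scene','scene13')
a=cv2.imread('pics/scene13.png')[130:270,180:366]; b=cv2.imread('pics/wrist13.png')
cv2.imwrite('pics/b13.png',np.hstack([cv2.resize(a,(400,300),interpolation=cv2.INTER_CUBIC),cv2.resize(b,(400,300))]))
E
```

```text
clock 24.8 u,v 34.4 83.5 yaw -0.13 z 390.8 F,Mz,pxF,T,|F| [-0.164  0.076 -0.032  0.037 12.52   0.05   0.402] sd [0.266 0.291 0.004]
```

View pics/b13.png

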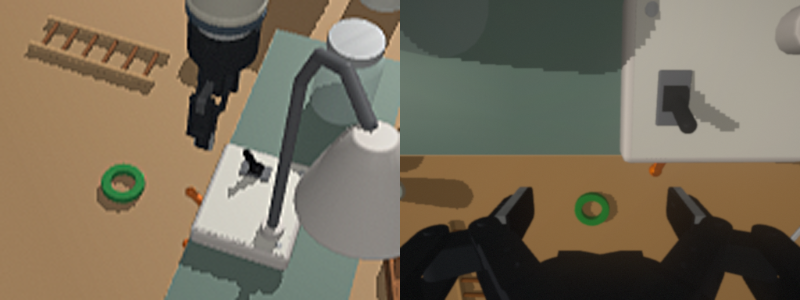

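Emit:
apply_moves(motion="1 0.02 0 0 0; 1 0.03 0 0 0; 1 0.034 0 0 0; 1 0.037 0 0 0; 1 0.04 0 0 0; 1 0.043 0 0 0; 1 0.046 0 0 0; 1 0.048 0 0 0; 1 0.05 0 0 0; 1 0.05 0 0 0")

```text
clock: 25.78
eef_pos: [593.8, 90.2, 391.2]
tcp_rot: [-3.142, -0.0, -0.129]
contact_force: [-1.6, 0.2, 1.7]
opening: 1.001
```

```bash
python3 - <<'E'
from h import *
tq(2,'wrist')
f=save('wrist','wrist14')
E
```

```text
clock 25.83 u,v -16.1 84.2 yaw -0.129 z 391.2 F,Mz,pxF,T,|F| [-7.150e-01  3.730e-01  9.460e-01 -2.800e-02  6.822e+01  4.100e-02
  1.111e+00] sd [0.926 0.152 0.039]
```

View pics/wrist14.png

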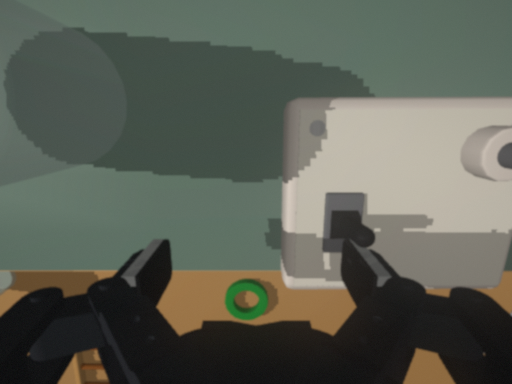

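Lever moved most of the way (tip at 365,235, pad behind it at 345,245). Push on in small steps to the stop.

Emit:
apply_moves(motion="1 0.001 0 0 0; 1 0.002 0 0 0; 1 0.003 0 0 0; 1 0.003 0 0 0")

```text
clock: 26.27
eef_pos: [596.7, 89.8, 391.2]
tcp_rot: [-3.142, 0.0, -0.129]
contact_force: [-1.0, 0.6, 1.1]
opening: 1.002
```

Emit:
apply_moves(motion="1 0.001 0 0 0; 1 0.002 0 0 0; 1 0.002 0 0 0")

```text
clock: 26.52
eef_pos: [598.7, 89.5, 391.1]
tcp_rot: [-3.142, 0.0, -0.129]
contact_force: [-2.1, 1.0, -0.5]
opening: 1.003
```

Emit:
apply_moves(motion="1 0.001 0 0 0; 1 0.002 0 0 0; 1 0.002 0 0 0")

```text
clock: 26.77
eef_pos: [600.3, 89.3, 390.9]
tcp_rot: [3.142, 0.001, -0.129]
contact_force: [-4.0, 0.7, 1.0]
opening: 0.998
```

Emit:
apply_moves(motion="1 0.001 0 0 0; 1 0.002 0 0 0; 1 0.002 0 0 0")

```text
clock: 27.02
eef_pos: [601.3, 89.2, 390.7]
tcp_rot: [3.141, 0.005, -0.13]
contact_force: [-10.9, 1.9, 3.6]
opening: 0.998
```

```bash
python3 - <<'E'
from h import *
tq(2,'wrist')
f=save('wrist','wrist15')
E
```

```text
clock 27.07 u,v -23.7 84.2 yaw -0.13 z 390.7 F,Mz,pxF,T,|F| [-1.0269e+01  1.5790e+00  3.8320e+00 -5.1200e-01  8.8049e+02  3.6900e-01
  1.0392e+01] sd [0.607 0.29  0.081]
```

View pics/wrist15.png

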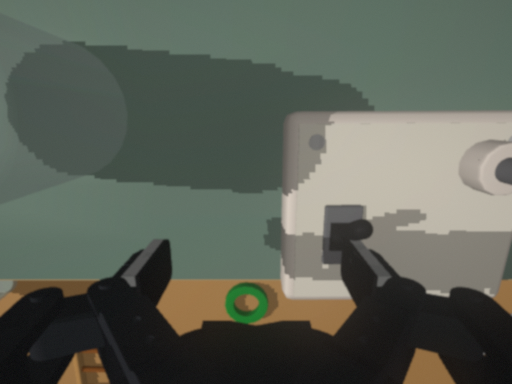

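Emit:
apply_moves(motion="1 -0.02 0 0 0; 1 -0.05 0 0 0; 1 -0.09 0 0 0; 1 -0.12 0 -0.02 0; 1 -0.14 0 -0.02 0; 1 -0.14 0 -0.02 0; 1 -0.14 0 -0.02 0; 1 -0.14 0 -0.02 0; 1 -0.14 0 -0.02 0")

```text
clock: 27.92
eef_pos: [464.8, 107.0, 411.1]
tcp_rot: [-3.141, -0.001, -0.129]
contact_force: [0.5, 1.1, 0.4]
opening: 0.998
```

```bash
python3 - <<'E'
from h import *
tq(2,'wrist')
f=save('wrist','wrist16');g=save('scene','scene16');save('top','top16')
for q in ('toggle_tip','lamp_base','lamp_stud','nut_hub'):
    for c in('scene','wrist','top'):
        print(q,c,[(np.round(x['point']).tolist(),round(x['conf'],2)) for x in spotter.place_of(q,c)[:1]])
a=cv2.imread('pics/scene16.png')[180:270,220:340]; b=cv2.imread('pics/wrist16.png')
cv2.imwrite('pics/b16.png',np.hstack([cv2.resize(a,(400,300),interpolation=cv2.INTER_CUBIC),cv2.resize(b,(400,300))]))
E
```

```text
clock 27.97 u,v 114.0 84.3 yaw -0.129 z 411.0 F,Mz,pxF,T,|F| [ 4.9700e-01  4.5100e-01  1.1000e-02 -2.6000e-02 -9.4895e+01 -1.2100e-01
  8.6200e-01] sd [0.034 0.621 0.064]
toggle_tip scene [([572.0, 12.0, 171.0], 0.56)]
toggle_tip wrist []
toggle_tip top [([311.0, 373.0, 0.0], 0.63)]
lamp_base scene [([613.0, 5.0, 194.0], 0.55)]
lamp_base wrist []
lamp_base top [([605.0, 3.0, 202.0], 0.62)]
lamp_stud scene [([568.0, 11.0, 188.0], 0.78)]
lamp_stud wrist [([565.0, 12.0, 192.0], 0.73)]
lamp_stud top [([571.0, 10.0, 185.0], 0.62)]
nut_hub scene [([569.0, 11.0, 150.0], 0.46)]
nut_hub wrist []
nut_hub top []
```

View pics/b16.png

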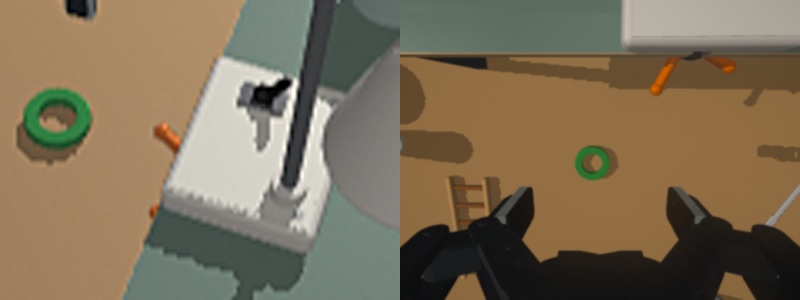

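View pics/wrist16.png

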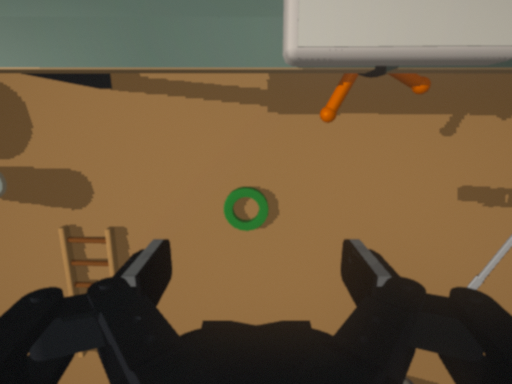

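View pics/top16.png

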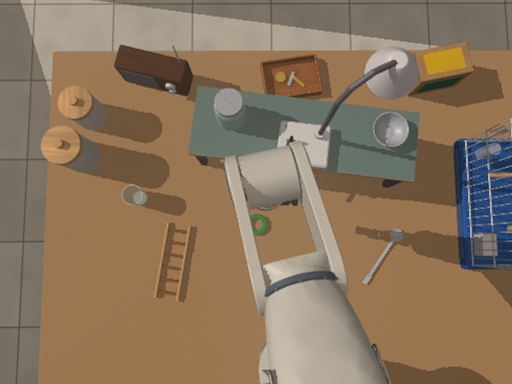

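```bash
python3 - <<'E'
from h import *
f=grab_frame('wrist')
a=cv2.imread('pics/wrist16.png')[30:130,230:450]; cv2.imwrite('pics/w16c.png',cv2.resize(a,None,fx=3.6,fy=3.6,interpolation=cv2.INTER_NEAREST))
for p in [(327,114),(423,87)]:
    w=ray(f,p,148)[:2]-A; u,v=-(w@EX),w@EY; print(u,v,np.hypot(u,v),np.arctan2(-v,u))
for row in (64,65,66,67,68,69,70,71): print(row,[round(float(-((ray(f,(380,row),z)[:2]-A)@EX)),1) for z in (188,170,190)])
E
```

```text
44.98914939250778 26.576229412230944 52.25245958644351 -0.5335719664205377
25.158951396756652 -45.778916060127194 52.23678771732174 1.0682794095617194
64 [15.7, 12.6, 16.1]
65 [16.3, 13.3, 16.6]
66 [16.9, 13.9, 17.2]
67 [17.4, 14.5, 17.8]
68 [18.0, 15.2, 18.3]
69 [18.6, 15.8, 18.9]
70 [19.2, 16.4, 19.5]
71 [19.7, 17.1, 20.0]
```

View pics/w16c.png

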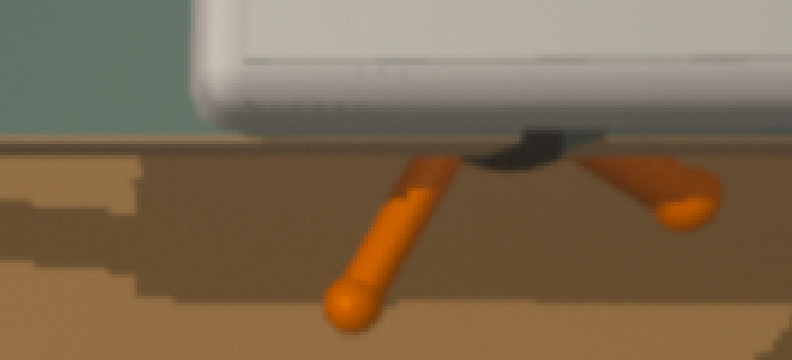

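```bash
python3 - <<'E'
from h import *
s=r.sense(); print(s['clock'],np.round(s['contact_force'],2)); print(r.sign_off())
E
```

```text
28.8167 [0.66 0.75 0.12]
the job is handed in; nothing more can be done
None
```

The lamp base is home, the hand nut is snugged up and the toggle is on. I handed the job in at about 29 s with the gripper open and well clear of everything.

- **Base:** I pushed it back until the force rose sharply, to about 18 N against 7–8 N while sliding. In the last close-up its front edge lines up with the shelf's front edge to within about 1 mm. Just after the nut was tightened it measured square to the shelf (yaw −0.002 rad).
- **Nut:** I turned it about 1.0 rad in total. The resisting torque stayed at about 0.19–0.21 N m, then rose to about 0.30 N m over the last 0.2 rad. I estimate that as 0.15–0.2 rad past first touch, or about 35–48 N. This is worked out from noisy torque readings (about ±0.03 N m), so the clamping force was not measured directly.
- **Toggle:** I pushed it to its stop (force about 10 N), and the pictures show the lever leaning to the back.
- **What went wrong:** During the first nut stroke the gripper's finger linkage seems to have caught the base's front edge and turned the base by about 0.11 rad. I noticed this, pushed the base square and home again with both fingers, and then finished the nut with the tool kept straight.
- **Check that disagreed:** In the last round the detector gave a wrong position for the toggle tip in two views and missed it in the third, so I went by the pictures.
- **Other things:** The rest of the table and shelf looked undisturbed in the last top view.

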